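# Stopper the large jar on the foyer console

## Robot

A 7-joint arm with a two-finger parallel gripper is mounted at the origin on the work surface. World frame = base frame: x ahead of the robot, y to its left, z up, the work surface at z = 0. Lengths are in m, angles in rad, forces in N, time in s.
With the tool pointing down it reaches from about 0.425 to 0.95 m from the base axis. Payload 4.7 kg.
Tool frame: the origin (TCP) lies midway between the tips of the shut fingers; the grasp point (between the pads) lies 19 mm behind it; z points along the fingers, y is the line along which they close (so a half turn about z gives the same grasp; the last joint's range is limited). The gripper opens to 85 mm and grips with 20 to 120 N. Pads are 22 mm wide; open, the fingers measure 114 mm over their backs; the gripper's body (76 mm by 85 mm) begins 54 mm behind the grasp point. The pads swing forward as they close: fully open they stand 13 mm farther back than shut.
Start: joints at [1.237, 0.469, -0.049, 1.532, 0.024, 1.141, -0.082], TCP at [0.203, -0.644, 0.231] pointing down, gripper open.
Joint ranges: [-2.59, 2.59], [-0.33, 1.99], [-1.39, 1.29], [0.1, 2.45], [-1.04, 4.18], [0.21, 1.99], [-2.66, 2.66]. Speed limits (rad/s): [2.57, 2.57, 3.14, 3.14, 3.14, 3.14, 3.14].

## Interface

Orientations are given as a unit quaternion [x, y, z, w].
In Python, from cell import robot gives the robot as it stands. The module is installed in compiled form; this text tells all that it offers.
- The arm moves only by the shell command python3 -m creep 'ROWS' [OPENING]. ROWS is JSON, a list of rows, each a list of 6 numbers: the shift along the tool's x, y, z in m, then the turn, a rotation vector about the tool's x, y, z in rad. In form: [[dx, dy, dz, ax, ay, az], ...]. A call has 1 to 8 rows; each row is the pose to reach, as a shift and turn from the pose commanded when the call began, along the tool's axes at that moment; what a row does not reach only later rows make up. A row lasts 1/8 s, in which the tool goes at most 62.5 mm and 10.7 degrees, less where a joint would pass 70% of its speed; a pose out of reach is approached as far as the arm can. A call with a gripper value outside its range is refused whole. OPENING is the closure in counts, from 0 (fully open) to 255 (shut), set as the call begins (- or left out, the last holds). The fingers move at their own pace and stop on an object; the grip force is fixed at half the most. Time passes only in rows, so rows that repeat a pose let the fingers close. It gives the time, the measured TCP pose, the force, the opening and the grip force at its end, in the units of the state.
- robot.observe(): the state, without advancing time (a new reading comes with each control period).
- robot.capture(name): name is "scene" or "top"; returns a dict with "pixels" (384x512x3 uint8, red, green, blue), "depth" (384x512 float32, m along the optical axis (not along the pixel's ray), 0 where there is no reading), "fx", "fy", "cx", "cy" (pixels), "world_to_cam" (4x4, takes a point from world to camera coordinates). Camera axes: x right, y down, z forward; pixel columns grow to the right and rows downward; lengths in m; the calibration is good to about 2 mm. A picture is of the moment at which its call begins.
- robot.job_done(): hands the job in; it is judged then, once.
Trained networks look in a picture, given as the dict that the camera call returned (one of the last four; its "shot" number tells which), for a name from the list of things; names that differ only in an ending like _2 or _b are one class to them, and where a whole thing is asked for, a point or a joint stands for the part that bears it (a point fixed in the world has none). Each returns a list of dicts, best first, with "p" (0 to 1); they miss things now and then, are a little off and sometimes report something else, mostly with a low value. They report only what shows in the picture. A call takes as long as a camera call. They do not tell look-alikes from the thing itself.
- robot.recognise(label, picture): "at" ([x, y, z] in m, in the coordinates of the camera as it stood for that picture, good to about 4 mm: the middle of the surface that is visible of it).
- robot.silhouettes(label, picture): "region" (384x512 bool, what is visible of it).
The state is a dict: "clock": time; "joint_positions": joint angles; "joint_velocities": joint speeds; "joint_torque": joint torques, N m; "ee_pos": TCP position; "eef_rot": TCP orientation; "wrist_force": force on the tool from outside, world axes, zero at the start; "ft_torque": the same for the moment, N m; "width": finger opening in m; "gripper_force": force on a finger pad.
Only numpy, scipy, OpenCV 4.12 (cv2) and the standard library are available. Lean on these libraries where they do the work, as an engineer would, in place of code of your own. Each camera call takes 0.05 s, during which the arm holds its last target. There are 200 camera calls.

## Task

Close the larger of the two open stoneware jars on the console with the large bamboo stopper: lift the stopper by its knob, lower it into the jar's flared mouth until it sits fully home and upright, and only then let go. Leave the small jar and the small stopper standing as they are.

Things in the scene. Friction and masses are not known exactly. Their poses are not given: they have to be found in the camera images.
- stopper_center (a point): Large bamboo stopper, loose, upright on its narrow end, about 120 g, solid, round, 98 mm high: below, a tapered plug 54 mm high (39 mm diameter at the foot, 77 mm at its top); on it a cylindrical knob to hold it by, 32 mm diameter, 44 mm high. This point: on its axis, half-way up (49 mm above the foot; the knob spans 5 to 49 mm above it). z: foot to knob.
- jar_mouth (a point): Large open stoneware jar, loose, about 700 g, 104 mm diameter, 112 mm high. This point: centre of its mouth at rim level; z up. The mouth is a funnel of the stopper's taper, 74 mm across inside at the rim (82 outside), 46 mm at 40 mm down, hollow below. Fully home, the large stopper wedges with its foot about 50 mm below the rim, its centre about level with this point.
- small_stopper_center (a point): Small bamboo stopper of the same shape, 57 mm high and 45 mm wide at most, loose, standing on its narrow end; this point is on its axis half-way up. It is not to be used; leave it.
- small_jar_mouth (a point): Small open stoneware jar of the same shape, 67 mm high and 62 mm in diameter, loose; this point is the centre of its mouth, level with the rim. Leave it open where it stands.
Things that resemble listed ones, but are neither listed nor needed, are in the scene too. What is shaped like the part that bears stopper_center but blue is not meant.

How it is judged:
By the outcome, as a careful person would: the job done as asked, in the order asked, and still so for the second after the job is handed in, with the robot touching nothing.
It also fails if it takes over 48 s, if anything falls off the work surface, if the arm or the gripper's body presses on something with over 40 N, if the wrist force passes 120 N, or if a joint passes its speed limit or range.

## Working session

There is one attempt and no reset: what is moved stays moved. The work goes in short steps, Python scripts to look and compute and a shell command to move; the robot and the scene stay as the last step left them, time stands still between calls to the robot, and variables do not carry over. Pictures are saved under pics/ and viewed, at most 10 in all, crops included, and the job is handed in when it is done.

```bash
mkdir -p pics
cat > h.py <<'E'
import numpy as np, cv2
from cell import robot
from scipy.spatial.transform import Rotation as R
def cap(n):
    return robot.capture(n)
def cloud(c):
    d=c["depth"]; v,u=np.mgrid[:384,:512]
    P=np.stack([(u-c["cx"])/c["fx"]*d,(v-c["cy"])/c["fy"]*d,d],-1)
    T=np.linalg.inv(c["world_to_cam"]); W=P@T[:3,:3].T+T[:3,3]; W[d==0]=np.nan
    return W
def w(c,p):
    return (np.linalg.inv(c["world_to_cam"])@np.r_[p,1])[:3]
E
python3 - <<'E'
from h import *
s=robot.observe(); print(s)
ims=[]
for n in("scene","top"):
    c=cap(n); ims.append(c["pixels"]); W=cloud(c)
    print(n,w(c,[0,0,0]).round(3))
    for l in("stopper_center","jar_mouth","small_stopper_center","small_jar_mouth"):
        for r in robot.recognise(l,c)[:4]:
            q=np.array(r["at"]); px=[c["fx"]*q[0]/q[2]+c["cx"],c["fy"]*q[1]/q[2]+c["cy"]]
            print(l,round(r["p"],2),w(c,q).round(3),np.round(px))
    cv2.imwrite(f"pics/{n}0.png",c["pixels"][:,:,::-1])
E
```

```text
{'clock': 0.0, 'joint_positions': array([ 1.23708151,  0.4694364 , -0.04859085,  1.53369503,  0.02413646,
        1.14099584, -0.08227259]), 'joint_velocities': array([ 0.00114806,  0.00011462, -0.00169405, -0.00126188, -0.00124181,
        0.0018623 , -0.0011385 ]), 'joint_torque': array([-1.33747972e-04, -5.10307825e+01, -4.67135722e-02, -2.37707680e+01,
        1.06231280e-02,  7.65467354e-03,  1.82941747e-06]), 'ee_pos': array([ 0.20240157, -0.64332782,  0.23026435]), 'eef_rot': array([ 9.88402623e-01,  1.51852910e-01, -2.00339743e-04, -9.53059835e-04]), 'wrist_force': array([0.64930424, 0.18507912, 0.15873457]), 'ft_torque': array([-0.02758452, -0.02411731, -0.00207485]), 'gripper_force': 0.0, 'width': 0.08567941093220095}
scene [1.02  0.079 0.833]
stopper_center 0.93 [ 0.536 -0.087  0.053] [206. 208.]
stopper_center 0.86 [0.645 0.025 0.055] [249. 255.]
stopper_center 0.74 [ 0.632 -0.213  0.057] [141. 238.]
jar_mouth 0.7 [0.542 0.319 0.07 ] [388. 223.]
small_stopper_center 0.7 [ 0.517 -0.255  0.032] [139. 200.]
small_jar_mouth 0.82 [0.576 0.14  0.042] [304. 235.]
top [0.41  0.016 1.053]
stopper_center 0.65 [0.632 0.021 0.057] [246. 165.]
stopper_center 0.56 [ 0.619 -0.223  0.053] [336. 172.]
stopper_center 0.55 [ 0.531 -0.092  0.052] [287. 203.]
jar_mouth 0.57 [0.529 0.32  0.069] [131. 200.]
small_stopper_center 0.45 [ 0.509 -0.264  0.032] [349. 213.]
small_jar_mouth 0.56 [0.572 0.133 0.042] [204. 187.]
```

View pics/scene0.png

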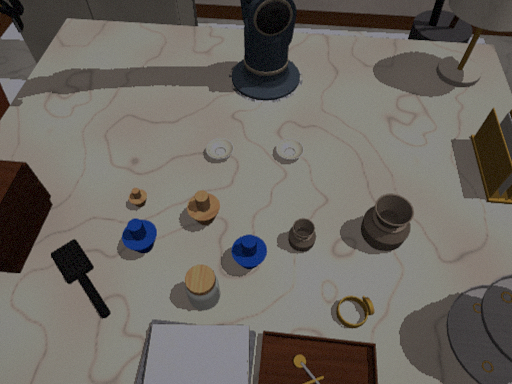

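View pics/top0.png

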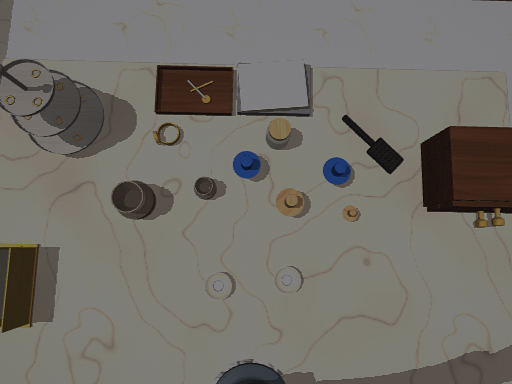

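The scene shows the bamboo stopper at (203,207), with blue look-alikes at (140,236) and (249,251). The large open jar is at (388,220), the small jar at (302,235) and the small stopper at (137,198). I'll fit the knob top and the jar rim.

```bash
cat >> h.py <<'E'
def near(c,xy,r,z0,z1):
    W=cloud(c); m=(np.hypot(W[...,0]-xy[0],W[...,1]-xy[1])<r)&(W[...,2]>z0)&(W[...,2]<z1)
    return W[m]
def mec(p):
    (x,y),r=cv2.minEnclosingCircle(p[:,:2].astype(np.float32)); return np.round([x,y,r],4)
def fitc(p):
    A=np.c_[2*p[:,:2],np.ones(len(p))]; s=np.linalg.lstsq(A,(p[:,:2]**2).sum(1),rcond=None)[0]
    return np.round([s[0],s[1],np.sqrt(s[2]+s[0]**2+s[1]**2)],4)
E
python3 - <<'E'
from h import *
for n in("scene","top"):
    c=cap(n)
    k=near(c,(.525,-.092),.06,.088,.115); print(n,"knob",len(k),mec(k),np.median(k,0).round(4))
    k=near(c,(.525,-.092),.06,.047,.062); print("flange",len(k),mec(k),fitc(k),np.median(k,0).round(4))
    j=near(c,(.53,.32),.08,.103,.125); print("rim",len(j),mec(j),fitc(j),np.median(j,0).round(4))
    f=near(c,(.525,0),.03,-.05,.05); print("table",np.median(f[:,2]).round(4))
    for nm,xy in(("blue1",(.63,.02)),("smalljar",(.572,.133)),("sstop",(.509,-.262)),("bl2",(.62,-.22))):
        q=near(c,xy,.06,.02,.2); print(nm,np.median(q,0).round(3),q[:,2].max().round(3))
s=robot.observe(); r=R.from_quat(s["eef_rot"]); print(s["clock"],r.as_matrix().round(4))
E
```

```text
scene knob 161 [ 0.5321 -0.0936  0.0166] [ 0.5347 -0.0926  0.0974]
flange 514 [ 0.5312 -0.0944  0.0386] [ 0.5314 -0.0942  0.0294] [ 0.542  -0.0869  0.054 ]
rim 352 [0.5304 0.3217 0.0418] [0.5312 0.322  0.0377] [0.5161 0.3297 0.1101]
table 0.0
blue1 [0.641 0.026 0.054] 0.101
smalljar [0.579 0.137 0.046] 0.069
sstop [ 0.512 -0.259  0.032] 0.06
bl2 [ 0.629 -0.214  0.055] 0.101
top knob 122 [ 0.5342 -0.0975  0.0159] [ 0.5336 -0.0963  0.0979]
flange 488 [ 0.5342 -0.0982  0.0386] [ 0.5352 -0.0984  0.0298] [ 0.5315 -0.0956  0.0544]
rim 248 [0.5325 0.3194 0.0405] [0.5325 0.3186 0.0373] [0.5364 0.331  0.1101]
table 0.0003
blue1 [0.63  0.021 0.055] 0.102
smalljar [0.567 0.13  0.047] 0.071
sstop [ 0.508 -0.263  0.033] 0.062
bl2 [ 0.618 -0.221  0.055] 0.105
0.6 [[ 9.539e-01  3.001e-01  0.000e+00]
 [ 3.001e-01 -9.539e-01 -1.000e-04]
 [ 0.000e+00  1.000e-04 -1.000e+00]]
```

```bash
python3 - <<'E'
from h import *
for n in("scene","top"):
    W=cloud(cap(n)); m=(W[...,1]<-.3)&(W[...,2]>.04)&(W[...,2]<.5); p=W[m]; print(n,np.nanpercentile(p,[1,50,99],axis=0).round(3))
E
python3 -m creep '[[0.06,-0.053,0,0,0,0],[0.12,-0.106,0,0,0,0],[0.16,-0.141,0,0,0,0],[0.2,-0.177,0,0,0,0],[0.24,-0.212,0,0,0,0],[0.24,-0.212,0,0,0,0]]' 0
```

```text
scene [[ 0.177 -0.607  0.042]
 [ 0.591 -0.48   0.114]
 [ 0.717 -0.478  0.316]]
top [[ 0.485 -0.635  0.045]
 [ 0.611 -0.536  0.16 ]
 [ 0.719 -0.482  0.165]]
clock: 1.45
ee_pos: [0.371, -0.3651, 0.2319]
eef_rot: [0.988, 0.156, 0.001, -0.0]
wrist_force: [-0.5, -0.1, 1.4]
width: 0.0852
gripper_force: 0.0
```

```bash
python3 -m creep '[[0.045,-0.04,0,0,0,0],[0.09,-0.08,0,0,0,0],[0.135,-0.12,0.02,0,0,0],[0.18,-0.159,0.04,0,0,0],[0.22,-0.195,0.06,0,0,0],[0.239,-0.212,0.08,0,0,0],[0.239,-0.212,0.08,0,0,0],[0.239,-0.212,0.08,0,0,0]]' 0
python3 - <<'E'
from h import *
s=robot.observe(); M=R.from_quat(s["eef_rot"]).as_matrix(); print(s["ee_pos"],M.round(3))
print("to knob, tool axes",M.T@(np.array([.533,-.096,.062])-s["ee_pos"]))
c=cap("scene"); im=cv2.resize(c["pixels"][120:300,90:330],(800,600)); cv2.imwrite("pics/a.png",im[:,:,::-1])
E
```

```text
clock: 2.45
ee_pos: [0.5322, -0.0977, 0.1516]
eef_rot: [0.989, 0.151, -0.0, 0.001]
wrist_force: [0.4, -0.7, 1.0]
width: 0.0854
gripper_force: 0.0
[ 0.53221152 -0.09767208  0.15159816] [[ 0.955  0.298  0.   ]
 [ 0.298 -0.955 -0.001]
 [-0.     0.001 -1.   ]]
to knob, tool axes [ 0.00127046 -0.00146872  0.08959619]
```

View pics/a.png

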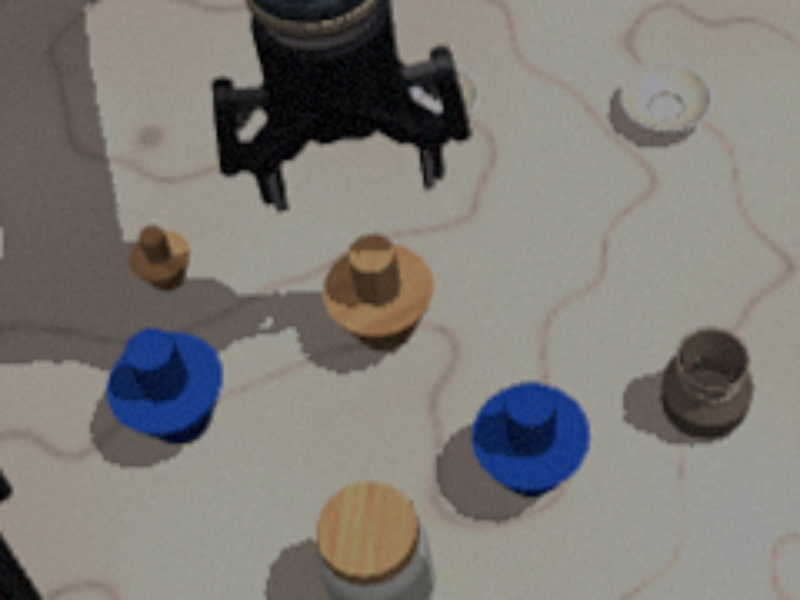

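The fingers are at crop (280,205) and (432,185) and the knob top is at (372,250). I'll check the projection of the tool against the picture.

Run:
```python
from h import *
c=cap("scene"); M=c["world_to_cam"]; s=robot.observe()
Rm=R.from_quat(s["eef_rot"]).as_matrix()
for t in ([0,.043,-.013],[0,-.043,-.013]):
    q=(M@np.r_[s["ee_pos"]+Rm@t,1])[:3]; u=[c["fx"]*q[0]/q[2]+c["cx"],c["fy"]*q[1]/q[2]+c["cy"]]; print(np.round([(u[0]-90)/.3,(u[1]-120)/.3]))
p=near(c,s["ee_pos"][:2],.07,.135,.2); y=(p-s["ee_pos"])@Rm
tip=y[(y[:,2]>-.03)]; print(len(tip)); 
for sg in(1,-1):
    t=tip[sg*tip[:,1]>0.02]; print(len(t),t.min(0).round(3),t.max(0).round(3))
```

```text
[284. 200.]
[421. 179.]
53
29 [-0.011  0.042 -0.03 ] [ 0.01   0.055 -0.017]
24 [-0.007 -0.055 -0.029] [ 0.01  -0.044 -0.014]
```

```bash
python3 -m creep '[[0.001,-0.001,0.02,0,0,0],[0.001,-0.001,0.04,0,0,0],[0.001,-0.001,0.06,0,0,0],[0.001,-0.001,0.075,0,0,0],[0.001,-0.001,0.085,0,0,0],[0.001,-0.001,0.09,0,0,0],[0.001,-0.001,0.09,0,0,0]]' 0 &&
python3 -m creep '[[0,0,0,0,0,0],[0,0,0,0,0,0],[0,0,0,0,0,0],[0,0,0,0,0,0],[0,0,0,0,0,0],[0,0,0,0,0,0],[0,0,0,0,0,0],[0,0,0,0,0,0]]' 255
```

```text
clock: 3.42
ee_pos: [0.533, -0.0945, 0.0613]
eef_rot: [0.988, 0.152, 0.0, 0.0]
wrist_force: [0.3, -0.7, 0.4]
width: 0.0851
gripper_force: 0.0
clock: 4.42
ee_pos: [0.5334, -0.0945, 0.0618]
eef_rot: [0.988, 0.152, 0.0, 0.0]
wrist_force: [-1.3, -0.4, 4.4]
width: 0.0306
gripper_force: 59.3
```

```bash
python3 -m creep '[[0,0,-0.01,0,0,0],[0,0,-0.03,0,0,0],[0,0,-0.06,0,0,0],[0,0,-0.09,0,0,0],[0,0,-0.12,0,0,0],[0,0,-0.15,0,0,0],[0,0,-0.16,0,0,0],[0,0,-0.16,0,0,0]]'
python3 - <<'E'
from h import *
s=robot.observe(); M=R.from_quat(s["eef_rot"]).as_matrix(); print(s["ee_pos"],M.round(3))
c=cap("scene"); im=cv2.resize(c["pixels"][60:300,90:410],(800,600)); cv2.imwrite("pics/b.png",im[:,:,::-1])
print("to above jar",M.T@(np.array([.5315,.3205,.222])-s["ee_pos"]))
E
```

```text
clock: 5.42
ee_pos: [0.5327, -0.0944, 0.2212]
eef_rot: [0.988, 0.152, -0.0, 0.0]
wrist_force: [-1.0, 1.6, -2.5]
width: 0.0305
gripper_force: 59.4
[ 0.53266129 -0.09442159  0.22117776] [[ 0.954  0.3   -0.   ]
 [ 0.3   -0.954 -0.   ]
 [-0.     0.    -1.   ]]
to above jar [ 0.12341167 -0.39614482 -0.00089056]
```

View pics/b.png

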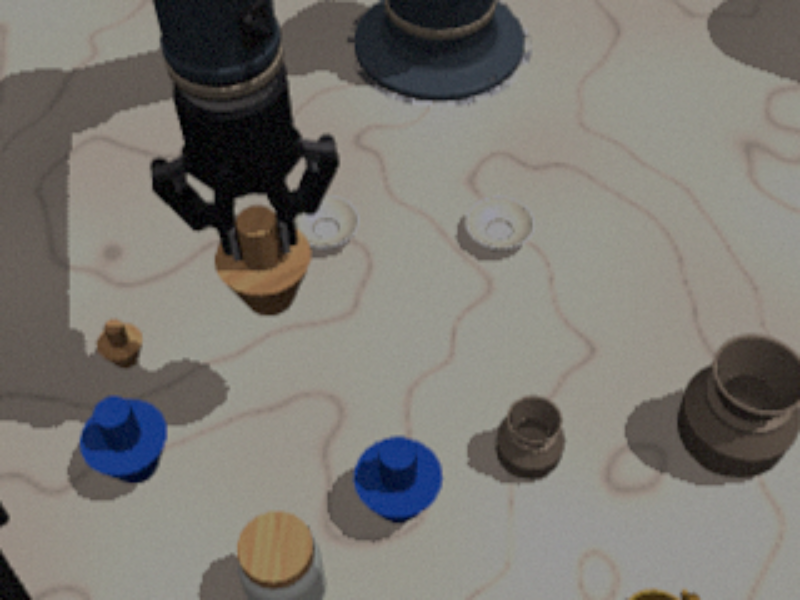

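The stopper is lifted at (262,260) and looks upright. Next I'll carry it over the jar, whose mouth is at (757,375).

```bash
python3 -m creep '[[0.006,-0.02,0,0,0,0],[0.017,-0.055,0,0,0,0],[0.029,-0.095,0,0,0,0],[0.042,-0.135,0,0,0,0],[0.055,-0.175,0,0,0,0],[0.067,-0.215,0,0,0,0],[0.08,-0.255,0,0,0,0],[0.09,-0.29,0,0,0,0]]' && python3 -m creep '[[0.01,-0.032,0,0,0,0],[0.02,-0.064,0,0,0,0],[0.029,-0.09,0,0,0,0],[0.034,-0.106,0,0,0,0],[0.034,-0.106,0,0,0,0],[0.034,-0.106,0,0,0,0],[0.034,-0.106,0,0,0,0]]'
python3 - <<'E'
from h import *
s=robot.observe(); M=R.from_quat(s["eef_rot"]).as_matrix(); print(s["ee_pos"],M.round(3))
for n in("scene","top"):
    c=cap(n); xy=s["ee_pos"][:2]
    p=near(c,xy,.06,.2,.225); print(n,"flange?",len(p))
    # axis fit of plug: horizontal slices; flange edge at its height
    for z in np.arange(.155,.225,.01):
        q=near(c,xy,.06,z-.005,z+.005)
        if len(q)>12: print(round(z,3),len(q),fitc(q),mec(q))
    j=near(c,(.531,.32),.08,.103,.122); print("rim",len(j),mec(j),fitc(j))
    cv2.imwrite(f"pics/c_{n}.png",(cv2.resize(c["pixels"][80:320,250:512],(655,600)) if n=="scene" else cv2.resize(c["pixels"][100:300,30:250],(660,600)))[:,:,::-1])
E
```

```text
clock: 6.48
ee_pos: [0.5307, 0.2105, 0.2194]
eef_rot: [0.988, 0.152, -0.002, 0.0]
wrist_force: [1.2, -0.6, -1.9]
width: 0.0308
gripper_force: 59.5
clock: 7.35
ee_pos: [0.5329, 0.3189, 0.2212]
eef_rot: [0.989, 0.151, -0.0, 0.001]
wrist_force: [0.4, 0.0, -2.1]
width: 0.0308
gripper_force: 59.6
[0.53286894 0.3189433  0.22117844] [[ 0.955  0.298  0.   ]
 [ 0.298 -0.955 -0.001]
 [-0.     0.001 -1.   ]]
scene flange? 668
0.165 26 [0.5357 0.3168 0.017 ] [0.5447 0.3127 0.0159]
0.175 32 [0.5314 0.3188 0.0245] [0.5456 0.3115 0.021 ]
0.185 45 [0.5324 0.3187 0.0272] [0.5461 0.3144 0.0254]
0.195 43 [0.5333 0.318  0.0297] [0.5507 0.3101 0.0249]
0.205 60 [0.5387 0.3149 0.0276] [0.5398 0.314  0.0305]
0.215 584 [0.5319 0.3186 0.0291] [0.5315 0.3193 0.0388]
0.225 56 [0.5183 0.3155 0.0288] [0.5387 0.321  0.0243]
rim 249 [0.5304 0.3218 0.0412] [0.5311 0.3219 0.0376]
top flange? 292
0.215 286 [0.5252 0.306  0.0207] [0.5259 0.303  0.0327]
0.225 16 [0.547  0.3198 0.029 ] [0.5251 0.3123 0.021 ]
rim 126 [0.5323 0.3184 0.0402] [0.5322 0.3181 0.0372]
```

View pics/c_scene.png

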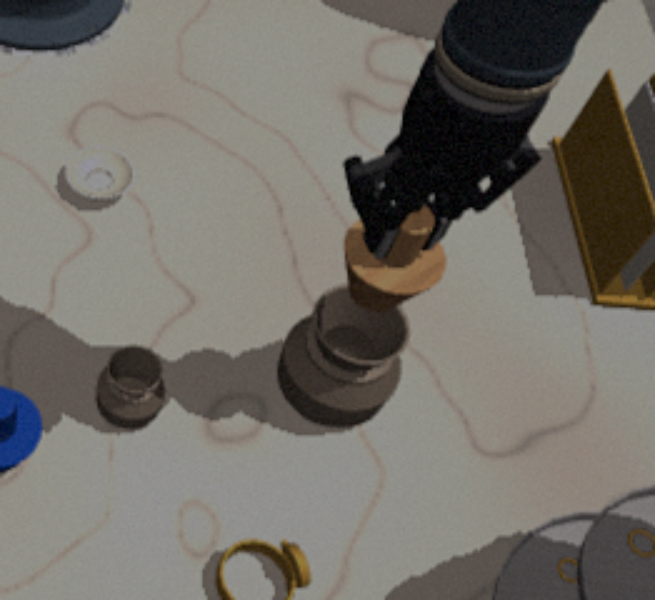

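The stopper hangs over the mouth: stopper at (395,265), mouth at (362,325). Against the rim it is off by about 2.5 mm in y. I'll check its tilt and start it down.

```bash
python3 - <<'E'
from h import *
s=robot.observe()
for n in ("scene","top"):
    c=cap(n)
    p=near(c,s["ee_pos"][:2],.037,.206,.219)
    for _ in range(4):
        A=np.c_[p[:,:2]-p[:,:2].mean(0),np.ones(len(p))]; k=np.linalg.lstsq(A,p[:,2],rcond=None)[0]; r=p[:,2]-A@k; p=p[abs(r)<.003]
    print(n,len(p),k.round(4),r.std().round(4))
E
python3 -m creep '[[0,-0.0025,0.005,0,0,0],[0,-0.0025,0.02,0,0,0],[0,-0.0025,0.035,0,0,0],[0,-0.0025,0.045,0,0,0],[0,-0.0025,0.055,0,0,0],[0,-0.0025,0.06,0,0,0],[0,-0.0025,0.06,0,0,0]]'
```

```text
scene 535 [-0.0021 -0.0009  0.2129] 0.0011
top 235 [-0.0203 -0.018   0.2133] 0.0013
clock: 8.43
ee_pos: [0.5316, 0.3229, 0.161]
eef_rot: [0.988, 0.152, -0.0, 0.0]
wrist_force: [0.2, 1.2, -1.5]
width: 0.0306
gripper_force: 59.6
```

```bash
python3 -m creep '[[0,0,0.008,0,0,0],[0,0,0.014,0,0,0],[0,0,0.02,0,0,0],[0,0,0.025,0,0,0],[0,0,0.028,0,0,0],[0,0,0.028,0,0,0]]'
```

```text
clock: 9.18
ee_pos: [0.5316, 0.3228, 0.1331]
eef_rot: [0.988, 0.152, -0.0, 0.0]
wrist_force: [0.3, 0.6, -1.1]
width: 0.0304
gripper_force: 59.6
```

```bash
python3 -m creep '[[0,0,0.002,0,0,0],[0,0,0.004,0,0,0],[0,0,0.005,0,0,0],[0,0,0.005,0,0,0]]'
python3 - <<'E'
from h import *
s=robot.observe(); print(s["ee_pos"],s["ft_torque"],s["wrist_force"])
E
```

```text
clock: 9.68
ee_pos: [0.5316, 0.3229, 0.1282]
eef_rot: [0.988, 0.152, -0.0, 0.0]
wrist_force: [-0.1, 0.0, -0.4]
width: 0.0305
gripper_force: 59.6
[0.53161089 0.32289252 0.1282274 ] [0.0136063  0.05460782 0.00968003] [-0.05219771  0.00236518 -0.41892672]
```

```bash
python3 -m creep '[[0,0,0.001,0,0,0],[0,0,0.002,0,0,0],[0,0,0.003,0,0,0],[0,0,0.003,0,0,0]]'; python3 -m creep '[[0,0,0.001,0,0,0],[0,0,0.001,0,0,0]]';python3 - <<'E'
from h import *
s=robot.observe(); print(s["ee_pos"],s["ft_torque"],s["wrist_force"])
E
```

```text
clock: 10.18
ee_pos: [0.5316, 0.3228, 0.1252]
eef_rot: [0.988, 0.152, -0.0, 0.0]
wrist_force: [0.2, -0.1, -2.0]
width: 0.0309
gripper_force: 59.6
clock: 10.42
ee_pos: [0.5317, 0.3228, 0.1243]
eef_rot: [0.988, 0.152, 0.0, 0.0]
wrist_force: [0.1, -0.6, -1.0]
width: 0.0308
gripper_force: 59.6
[0.53174344 0.32275984 0.12433751] [-0.13644234 -0.00944492 -0.00452443] [ 0.14793492 -0.5589197  -1.04306421]
```

```bash
for i in 1 ; do python3 -m creep '[[0,0,0.001,0,0,0],[0,0,0.001,0,0,0]]'; done; python3 -m creep '[[0,0,0.001,0,0,0],[0,0,0.001,0,0,0]]'
python3 - <<'E'
from h import *
s=robot.observe(); print(s["ee_pos"],s["ft_torque"],s["wrist_force"])
c=cap("scene"); cv2.imwrite("pics/d.png",cv2.resize(c["pixels"][130:280,310:480],(680,600))[:,:,::-1])
p=near(c,s["ee_pos"][:2],.036,.108,.122); print(len(p),np.median(p,0),mec(p))
E
```

```text
clock: 10.68
ee_pos: [0.5318, 0.3227, 0.1236]
eef_rot: [0.988, 0.152, 0.0, 0.0]
wrist_force: [-0.2, -2.2, 1.7]
width: 0.0308
gripper_force: 59.6
clock: 10.92
ee_pos: [0.5319, 0.3228, 0.1233]
eef_rot: [0.988, 0.152, 0.0, 0.0]
wrist_force: [-1.9, -3.1, 7.2]
width: 0.0305
gripper_force: 60.2
[0.53190917 0.32282292 0.12327776] [-0.54634887  0.35199421  0.05020465] [-1.91997028 -3.07961371  7.24523547]
441 [0.54647499 0.31972519 0.11513023] [0.5324 0.3227 0.0359]
```

View pics/d.png

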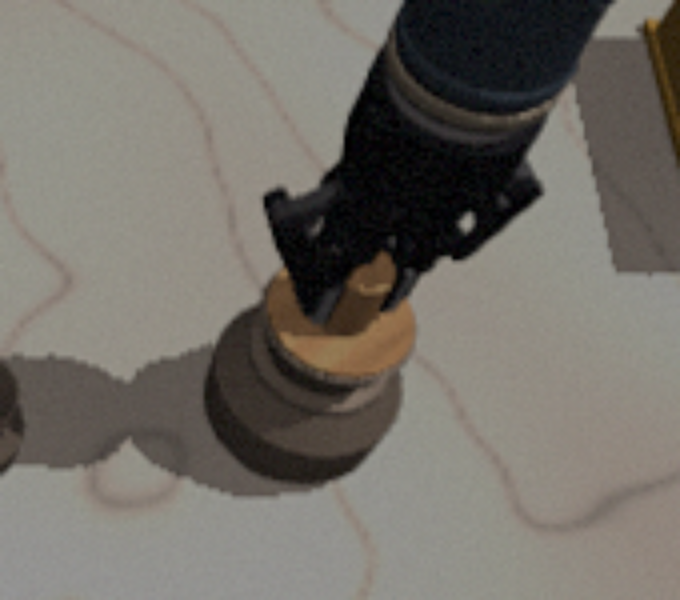

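The stopper sits in the mouth with its flange at the rim (345,330), and contact has begun at the expected height. I'll relieve the side load and press lightly.

```bash
python3 -m creep '[[-0.0007,0.0008,0,0,0,0],[-0.0007,0.0008,0,0,0,0]]'; python3 -m creep '[[0,0,0.001,0,0,0],[0,0,0.001,0,0,0]]';python3 - <<'E'
from h import *
s=robot.observe(); print(s["ee_pos"],s["ft_torque"],s["wrist_force"])
E
```

```text
clock: 11.22
ee_pos: [0.5317, 0.3226, 0.1232]
eef_rot: [0.988, 0.152, 0.001, -0.0]
wrist_force: [-0.2, -1.6, 6.1]
width: 0.0309
gripper_force: 60.2
clock: 11.48
ee_pos: [0.5318, 0.3226, 0.123]
eef_rot: [0.988, 0.152, 0.001, -0.0]
wrist_force: [-3.1, -1.8, 10.4]
width: 0.0309
gripper_force: 60.5
[0.53179422 0.32259988 0.12301881] [-0.45557853  0.39228284 -0.00411593] [-3.10224788 -1.79665012 10.36247975]
```

```bash
python3 -m creep '[[-0.0006,0.0003,0.001,0,0,0],[-0.0006,0.0003,0.002,0,0,0],[-0.0006,0.0003,0.002,0,0,0]]';python3 - <<'E'
from h import *
s=robot.observe(); print(s["ee_pos"],s["ft_torque"],s["wrist_force"])
for n in("scene","top"):
    c=cap(n)
    p=near(c,(.531,.3215),.033,.108,.122)
    for _ in range(4):
        A=np.c_[p[:,:2]-[.531,.3215],np.ones(len(p))]; k=np.linalg.lstsq(A,p[:,2],rcond=None)[0]; r=p[:,2]-A@k; p=p[abs(r)<.003]
    print(n,len(p),k.round(4),mec(p))
E
```

```text
clock: 11.85
ee_pos: [0.5319, 0.3227, 0.1228]
eef_rot: [0.988, 0.152, 0.002, -0.001]
wrist_force: [-3.4, -4.1, 17.8]
width: 0.0306
gripper_force: 61.3
[0.53186934 0.32266108 0.12277059] [-7.12471311e-01  7.29339228e-01  5.56745106e-06] [-3.41290132 -4.06197825 17.8399731 ]
scene 303 [-0.0035  0.0064  0.1147] [0.5311 0.3215 0.0329]
top 91 [-0.0121  0.0059  0.115 ] [0.522  0.2996 0.0211]
```

The stopper is home and upright. I'll ease the push, release and retreat.

```bash
python3 -m creep '[[0.0006,0,-0.002,0,0,0],[0.0006,0,-0.003,0,0,0],[0.0006,0,-0.003,0,0,0]]' && python3 -m creep '[[0,0,0,0,0,0],[0,0,0,0,0,0],[0,0,0,0,0,0],[0,0,0,0,0,0],[0,0,0,0,0,0],[0,0,0,0,0,0]]' 0 && python3 -m creep '[[0,0,-0.01,0,0,0],[0,0,-0.03,0,0,0],[0,0,-0.05,0,0,0],[0,0,-0.08,0,0,0],[0,0,-0.11,0,0,0],[0,0,-0.14,0,0,0],[0,0,-0.14,0,0,0]]' && python3 -m creep '[[-0.05,0,0,0,0,0],[-0.05,0,0,0,0,0]]'
python3 - <<'E'
from h import *
for n in("scene","top"):
    c=cap(n)
    p=near(c,(.531,.3215),.038,.108,.122)
    for _ in range(4):
        A=np.c_[p[:,:2]-[.531,.3215],np.ones(len(p))]; k=np.linalg.lstsq(A,p[:,2],rcond=None)[0]; r=p[:,2]-A@k; p=p[abs(r)<.003]
    print(n,len(p),k.round(4))
    q=near(c,(.531,.3215),.03,.145,.175); print("knob",mec(q) if len(q) else None,np.median(q,0))
    if n=="scene": cv2.imwrite("pics/e.png",cv2.resize(c["pixels"],(800,600))[:,:,::-1])
E
```

```text
clock: 12.32
ee_pos: [0.5317, 0.3225, 0.1229]
eef_rot: [0.988, 0.152, 0.001, -0.001]
wrist_force: [-0.4, 0.0, 6.4]
width: 0.0308
gripper_force: 60.3
clock: 13.08
ee_pos: [0.5313, 0.3217, 0.1223]
eef_rot: [0.988, 0.152, 0.0, 0.0]
wrist_force: [0.8, 0.2, -0.2]
width: 0.0855
gripper_force: 0.0
clock: 13.95
ee_pos: [0.5325, 0.323, 0.2667]
eef_rot: [0.988, 0.152, 0.003, -0.001]
wrist_force: [-0.0, -0.2, 0.4]
width: 0.0856
gripper_force: 0.0
clock: 14.2
ee_pos: [0.4799, 0.3059, 0.2619]
eef_rot: [0.988, 0.153, -0.001, 0.001]
wrist_force: [0.2, -0.2, 0.9]
width: 0.0857
gripper_force: 0.0
scene 578 [-0.0037  0.0086  0.1149]
knob [0.53   0.3216 0.0166] [0.53462103 0.3206611  0.15823905]
top 246 [ 0.0111 -0.0123  0.1149]
knob [0.5287 0.327  0.012 ] [0.53728823 0.32925799 0.15796744]
```

View pics/e.png

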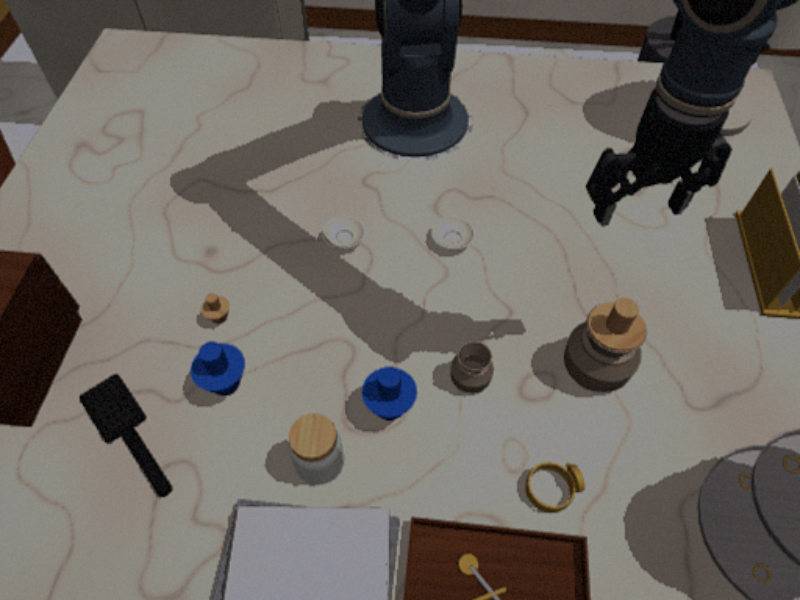

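The picture shows the stopper seated upright in the large jar at (617,325). The small jar (473,367) and small stopper (214,307) are undisturbed, and the gripper is clear.

```bash
python3 -c "
from cell import robot
print(robot.job_done())"
```

```text
the job is handed in; nothing more can be done
None
```

The large jar is closed: the bamboo stopper sits fully home and upright, the gripper is clear, the small jar and small stopper are untouched, and the job was handed in at about 14 s.

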